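# Unclamp a finished stone seal from the wedge-tightened seal bed

### The job

The stone seal clamped in the seal bed is finished, but the wooden wedge that holds it is jammed: a straight pull only lifts the whole bed, and it must not be snatched. Rock the wedge from side to side, easing it up as it works loose, draw it out and put it tip down into the round tool cup; then lift the seal out and stand it upright on the floor of the wooden tray with the finished seals, setting it down without dropping it. Keep the bed down on the felt where it stands, and do not disturb the finished seals, the porcelain jar or the brass paperweight.

Things in the scene. Friction and masses are not known exactly. Their poses are not given: they have to be found in the camera images.
- bed: Seal bed, loose, 2.7 kg: dark hardwood trough 174 x 100 mm on a dark steel plate 206 x 144 mm with rubber feet. Origin: centre of its underside, on the felt (4 mm up); x lengthwise from the wedge end to the seal end, z up. Wood top at z 70, well floor z 25, well 62 wide in y, x -63 to 68. From -x to +x: end wall, rubber-backed cheek, wedge, packing block 58 long (below the top), seal, end wall.
- wedge_head (a point): Grip point of the pale wooden wedge in the bed, 95 mm long, 36 wide (its y, across the bed), 60 g. Head: 20 mm thick along x, upper 50 mm; this point is mid-head, 24 below its top, 71 above its tip, centred in its thickness (4.5 mm to -x of the tip's middle), about 102 above the bed's underside. Lower 45 mm tapers 1:8 to 11 mm; it sits 39 mm deep in the bed, with 13 mm free either side (y).
- wedge_tip (a point): Middle of the wedge's narrow lower end; z points from tip to head. Jammed, it takes about 40 N straight up, more than the bed weighs. Leaning the wedge some 10 degrees to and fro in its own plane (about the bed's x axis, pivot about 48 mm above the bed's underside) while easing it up about 1 to 2 mm a stroke moves it with much less; after some 25 mm it is slack.
- seal_center (a point): Centre of the stone seal to be unclamped, 40 x 40 x 95 mm, 0.4 kg, standing on the well floor at the +x end of the bed, sides square to the bed, its upper 50 mm above the wood (centre 72 above the bed's underside). z points up through its carved end. Free once the wedge is out.
- tray: Wooden tray, fixed, 240 (x) x 130 (y) x 18 mm high, walls and floor 6 mm thick. Origin: centre of its underside. Two finished seals stand at its +x end (x 70 to 85); the -x half is empty.
- tray_free (a point): Point on the tray's floor in the middle of its empty half, 50 mm from the tray's centre towards -x.
- cup: Round open wooden tool cup, empty, loose, 0.35 kg: 94 mm across, 64 high, wall 5, floor 6 mm thick. Origin: centre of its underside.
- seal_square: Finished square seal standing in the tray, 28 x 28 x 72 mm, 150 g. Origin: centre of its underside. Leave alone.
- seal_round: Finished round seal standing in the tray, 32 mm across, 62 high, 130 g. Origin: centre of its underside. Leave alone.
- jar: Lidded white porcelain seal-paste jar, 82 mm across, 45 high. Origin: centre of its underside. Leave alone.
- paperweight: Brass paperweight bar, 180 mm long (y), 30 wide, 14 high. Origin: centre of its underside. Leave alone.
Mind the look-alikes: they are no part of the job. Leave any orange look-alike of the part that bears wedge_head alone.

How it is judged:
On the way:
1. the wedge is drawn right out of the bed (z of wedge_tip in the frame of bed above 0.072 m), for 0.1 s.
At the end, for the whole second after the job is handed in: Wedge at rest tip down in the upright cup (tip within 45 mm of its axis, under 40 mm above its underside); seal at rest upright (0.1 rad) on the tray's floor; bed flat on the felt, within 40 mm of its start; finished seals, jar and paperweight upright, within 25 mm of their starts (horizontal distance between wedge_tip and cup below 0.045 m and z of wedge_tip in the frame of cup between 0 and 0.04 m and angle between cup's own z axis and vertical below 0.15 rad and linear speed of wedge below 0.03 m/s and angle between seal_center's own z axis and vertical below 0.1 rad and x of seal_center in the frame of tray between -0.12 and 0.12 m and y of seal_center in the frame of tray between -0.065 and 0.065 m and z of seal_center in the frame of tray between 0.048 and 0.0575 m and linear speed of seal below 0.02 m/s and height (world z) of bed below 0.009 m and angle between bed's own z axis and vertical below 0.05 rad and distance of bed from where it was at the start of the episode below 0.04 m and distance of each of seal_square, seal_round, jar, paperweight from where it was at the start of the episode below 0.025 m and angle between each of seal_square, seal_round, jar, paperweight's own z axis and vertical below 0.2 rad); the robot touches nothing.
It fails at once if the bed is lifted over 5 mm off the felt or tipped over 0.05 rad, or dragged over 40 mm (height (world z) of bed above 0.009 m or distance of bed from where it was at the start of the episode above 0.04 m or angle between bed's own z axis and vertical above 0.05 rad).
It fails at once if the wedge is snatched: over 0.3 m/s before it has been drawn up 20 mm in the bed (linear speed of wedge above 0.3 m/s and horizontal distance between wedge_tip and bed below 0.06 m and z of wedge_tip in the frame of bed below 0.051 m).
It fails at once if the cup is knocked over (angle between cup's own z axis and vertical above 0.5 rad).
It fails at once if the seal falls: it moves over 0.5 m/s with no finger on it (a drop of some 13 mm) (linear speed of seal above 0.5 m/s and contact force between the fingers and seal below 0.1 N).
It fails at once if a finished seal, the jar or the paperweight is moved over 25 mm or tipped (distance of any of seal_square, seal_round, jar, paperweight from where it was at the start of the episode above 0.025 m or angle between any of seal_square, seal_round, jar, paperweight's own z axis and vertical above 0.3 rad).
It also fails if it takes over 70 s, if anything falls off the work surface, if the arm or the gripper's body presses on something with over 40 N, if the wrist force passes 120 N, or if a joint passes its speed limit or range.

### The arm

A 6-joint arm with a two-finger parallel gripper is mounted at the origin on the work surface. World frame = base frame: x ahead of the robot, y to its left, z up, the work surface at z = 0. Lengths are in m, angles in rad, forces in N, time in s.
With the tool pointing down it reaches from about 0.35 to 0.875 m from the base axis. Payload 4.2 kg.
Tool frame: the origin (TCP) lies midway between the tips of the shut fingers; the grasp point (between the pads) lies 19 mm behind it (manip.tcp_to_grasp is the distance from the TCP to the grasp point, in m); z points along the fingers, x is the direction in which the jaws open and shut, and the axes are right-handed (so a half turn about z gives the same grasp; the last joint's range is limited). The gripper opens to 85 mm and grips with 20 to 120 N. Pads are 22 mm wide; open, the fingers measure 114 mm over their backs; the gripper's body (76 mm by 85 mm) begins 54 mm behind the grasp point. The pads swing forward as they close: fully open they stand 13 mm farther back than shut.
Start: joints at [-0.982, 0.385, 0.008, 0, -1.194, -0.259], TCP at [0.202, -0.591, 0.231] pointing down, gripper open.
Joint ranges: [-3.14, 3.14], [-1.21, 2.06], [-1.07, 1.41], [-3.16, 2.05], [-2.99, -0.16], [-3.1, 3.1]. Speed limits (rad/s): [2.79, 2.79, 3.14, 3.14, 3.14, 3.14].

### API

Orientations are given as a unit quaternion [w, x, y, z].
In Python, from rig import manip gives the robot as it stands. The module is installed in compiled form; this text tells all that it offers. Calls block until the motion is done:
- manip.move_to(position, orientation): joint-space move of the TCP to a pose.
- manip.move_l(position, speed=0.15, ori=None, threshold=None): straight line of the TCP; ori=None keeps the orientation; speed is the mean speed in m/s. With threshold (N) it stops when the force on the tool has changed by that much, and returns True; else False.
- manip.move_joints(angles): joint-space move.
- manip.release() and manip.close_gripper(): open the fingers fully, or close them until they stop; the grip force is fixed at half the most.
- manip.wait(seconds).
- manip.solve_ik(position, orientation): joint angles nearest the present ones, or None.
- manip.get_state(): the state.
- manip.capture(name): name is "scene" or "top" or "wrist"; returns a dict with "img" (384x512x3 uint8, blue, green, red), "fov_y" (degrees; the focal length in pixels is half the picture's height over the tangent of half this angle, whatever the lens; pixels are square), "cx", "cy" (the principal point, pixels), "rvec" (rotation vector, rad) and "tvec" (3), from world to camera coordinates, as OpenCV has them. Camera axes: x right, y down, z forward; pixel columns grow to the right and rows downward; lengths in m; the calibration is good to about 2 mm. A picture is of the moment at which its call begins. There is no depth.
A pose or a line that the arm cannot do raises manip.IKError and nothing moves.
- manip.job_done(): hands the job in, once; it reports no verdict.
Trained networks look in the newest picture that a camera, given by its name, has taken for a name from the list of things; names that differ only in an ending like _2 or _b are one class to them, and where a whole thing is asked for, a point or a joint stands for the part that bears it (a point fixed in the world has none). Each returns a list of dicts, best first, with "confidence" (0 to 1); they miss things now and then, are a little off and sometimes report something else, mostly with a low value. They report only what shows in the picture. A call takes as long as a camera call. They do not tell look-alikes from the thing itself.
- manip.masks_of(camera, target): "mask" (384x512 bool, what is visible of it) and "rect" ([left, top, width, height] in pixels, round what is visible of it).
The state is a dict: "clock": time; "joint_pos": joint angles; "qd": joint speeds; "joint_torque": joint torques, N m; "tcp_pos": TCP position; "orientation": TCP orientation; "force": force on the tool from outside, world axes, zero at the start; "wrist_torque": the same for the moment, N m; "width": finger opening in m.
Only numpy, scipy, OpenCV 4.12 (cv2) and the standard library are available. Lean on these libraries where they do the work, as an engineer would, in place of code of your own. Each camera call takes 0.05 s, during which the arm holds its last target.

## Working session

There is one attempt and no reset: what is moved stays moved. The work goes in short steps, each a Python script; the robot and the scene stay as the last script left them, time stands still between calls to the robot, and variables do not carry over. Pictures are saved under pics/ and viewed, and the job is handed in when it is done.

```bash
mkdir -p pics; ls
cat > h.py <<'E'
from rig import manip
import numpy as np, cv2
def cap(n):
    c=manip.capture(n); h,w=c['img'].shape[:2]
    f=h/2/np.tan(np.radians(c['fov_y'])/2)
    c['K']=np.array([[f,0,c['cx']],[0,f,c['cy']],[0,0,1.]]); c['R']=cv2.Rodrigues(np.array(c['rvec'],float))[0]; c['t']=np.array(c['tvec'],float).ravel()
    return c
def ray(c,u,v):
    d=c['R'].T@np.linalg.inv(c['K'])@np.array([u,v,1.]); return -c['R'].T@c['t'],d
def atz(c,u,v,z):
    o,d=ray(c,u,v); return o+d*(z-o[2])/d[2]
def proj(c,P):
    p=c['K']@(c['R']@np.array(P,float)+c['t']); return p[:2]/p[2]
def st():
    s=manip.get_state(); print('t%.2f tcp %s q %s F %s w %.4f'%(s['clock'],np.round(s['tcp_pos'],4),np.round(s['orientation'],3),np.round(s['force'],1),s['width'])); return s
E
python3 - <<'E'
from h import *
import pickle
D={}
for n in ['scene','top','wrist']:
    c=cap(n); cv2.imwrite(f'pics/{n}0.png',c['img']); D[n]=c
    print(n,c['fov_y'],np.round(-c['R'].T@c['t'],3), np.round(c['R'][2],2))
    if n!='wrist':
      for t in ['bed','wedge_head','seal_center','tray','cup','seal_square','seal_round','jar','paperweight']:
        r=manip.masks_of(n,t); print(t,[(round(x['confidence'],2),x['rect']) for x in r])
        c[t]=r
pickle.dump(D,open('d0.pkl','wb')); st()
E
```

```text
pics
scene 47.918364985927745 [1.212 0.032 0.979] [-0.64 -0.02 -0.77]
bed [(0.83, [207.2, 178.8, 64.4, 78.2])]
wedge_head [(0.65, [225.5, 176.6, 14.7, 22.8]), (0.56, [159.5, 117.7, 12.9, 26.9])]
seal_center [(0.95, [230.1, 200.9, 19.8, 27.7])]
tray [(0.57, [333.5, 175.4, 48.8, 71.4]), (0.42, [343.3, 215.2, 17.6, 27.9])]
cup [(0.61, [128.6, 187.4, 42.3, 42.0])]
seal_square [(0.79, [363.8, 212.5, 18.5, 27.2])]
seal_round [(0.8, [345.9, 219.8, 14.9, 20.8])]
jar [(0.86, [267.3, 268.7, 32.7, 36.5]), (0.73, [331.0, 174.2, 51.8, 74.8])]
paperweight [(0.92, [142.1, 273.9, 71.3, 18.5]), (0.21, [269.2, 267.9, 31.1, 34.8])]
top 42.24897726101958 [0.361 0.008 1.512] [ 0.08 -0.01 -1.  ]
bed [(0.95, [241.0, 137.9, 63.3, 78.2]), (0.74, [284.9, 105.5, 56.1, 9.8])]
wedge_head [(0.61, [265.7, 185.3, 15.1, 7.1]), (0.5, [345.6, 276.5, 15.6, 13.5]), (0.4, [260.4, 149.4, 17.2, 17.9])]
seal_center [(0.47, [258.4, 149.9, 18.5, 17.8])]
tray [(0.91, [130.5, 150.5, 50.9, 86.7]), (0.33, [283.9, 104.9, 58.8, 11.7])]
cup [(0.85, [332.2, 161.7, 37.4, 31.3])]
seal_square [(0.55, [141.7, 161.8, 14.8, 7.3])]
seal_round []
jar [(0.85, [213.1, 97.2, 29.1, 26.2])]
paperweight [(0.96, [283.0, 106.1, 58.4, 10.8])]
wrist 58.49199399442693 [ 0.14  -0.612  0.374] [ 0.25  0.09 -0.96]
t1.05 tcp [ 0.2024 -0.5913  0.2313] q [ 0.     0.581  0.814 -0.   ] F [ 0.  -0.2 -0.1] w 0.0853
```

Run:
```python
import pickle,cv2
D=pickle.load(open('d0.pkl','rb'))
a=D['scene']['img'][100:320,110:400]; cv2.imwrite('pics/sz.png',cv2.resize(a,None,fx=2.7,fy=2.7,interpolation=2))
a=D['top']['img'][85:300,120:380]; cv2.imwrite('pics/tz.png',cv2.resize(a,None,fx=2.75,fy=2.75,interpolation=2))
```

```text
(no output)
```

View pics/sz.png

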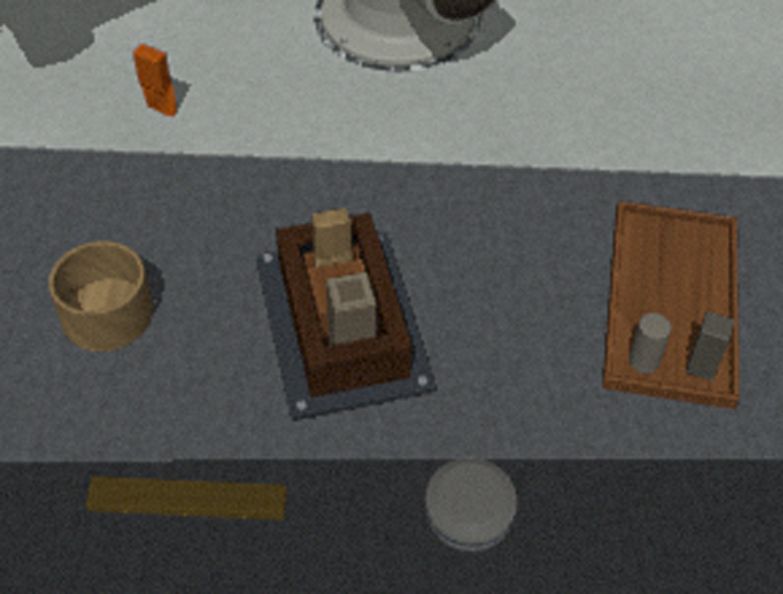

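View pics/tz.png

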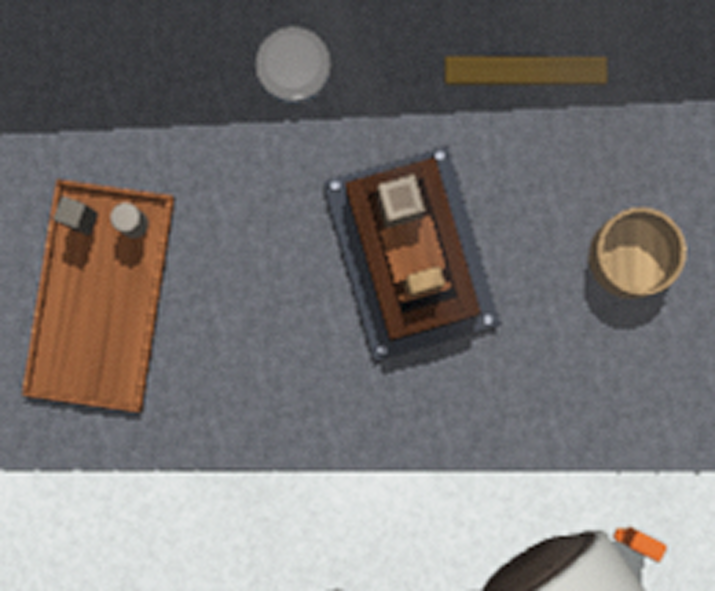

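Run:
```python
import pickle,cv2
D=pickle.load(open('d0.pkl','rb'))
a=D['scene']['img'][170:265,200:280]; cv2.imwrite('pics/sb.png',cv2.resize(a,None,fx=6,fy=6,interpolation=0))
a=D['top']['img'][132:222,235:310]; cv2.imwrite('pics/tb.png',cv2.resize(a,None,fx=6,fy=6,interpolation=0))
```

```text
(no output)
```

View pics/sb.png

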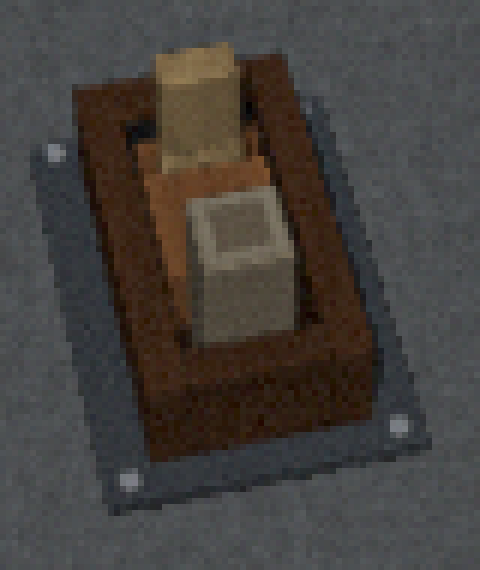

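View pics/tb.png

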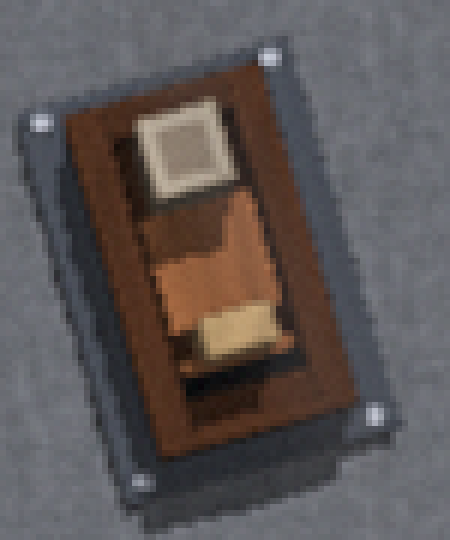

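```bash
cat > fit.py <<'E'
import pickle
from h import *
from scipy.optimize import least_squares
D=pickle.load(open('d0.pkl','rb'))
S=lambda a:(np.array(a)-0.0)/6-0.5+np.array([200,170]); T=lambda a:np.array(a)/6-0.5+np.array([235,132])
L=[(-.087,-.05,.07),(-.087,.05,.07),(.087,-.05,.07),(.087,.05,.07)]
sc=S([(75,89),(287,55),(148,395),(372,350)]); tp=T([(358,404),(157,458),(262,67),(66,112)])
wt=(T([(240,328)])[0],S([(197,62)])[0]); sl=(T([(186,150)])[0],S([(241,227)])[0])
def W(p,l):
    c,s=np.cos(p[2]),np.sin(p[2]); return [p[0]+c*l[0]-s*l[1],p[1]+s*l[0]+c*l[1],.004+l[2]]
def res(p,w=(1,1)):
    r=[]
    for i in range(4):
        r+=list(w[0]*(proj(D['scene'],W(p,L[i]))-sc[i]))+list(w[1]*(proj(D['top'],W(p,L[i]))-tp[i]))
    return r
for w in [(1,1),(1,0),(0,1)]:
    o=least_squares(res,[.4,.03,.2],args=(w,)); print(w,np.round(o.x,4),np.degrees(o.x[2]),np.round(np.abs(o.fun).max(),2))
p=least_squares(res,[.4,.03,.2]).x
def tol(p,P):
    d=np.array(P)-[p[0],p[1],.004]; c,s=np.cos(p[2]),np.sin(p[2]); return np.round([c*d[0]+s*d[1],-s*d[0]+c*d[1]],4)
for n,q,z in (('wedge',wt,.13),('seal',sl,.1235)):
    print(n,[ (np.round(atz(D[k],*q[i],z),4),tol(p,atz(D[k],*q[i],z))) for i,k in enumerate(['top','scene'])])
for k,t,z in (('top','cup',.064),('top','tray',.018),('top','jar',.045),('top','paperweight',.014)):
    m=D[k][t][0]['mask'].astype(np.uint8); pts=cv2.findNonZero(m); r=cv2.minAreaRect(pts); print(t,r, np.round(atz(D[k],*r[0],z),4))
    b=[np.round(atz(D[k],*x,z)[:2],3) for x in cv2.boxPoints(r)]; print(b)
E
python3 fit.py
```

```text
(1, 1) [ 0.5075 -0.0373  0.2688] 15.400226744292869 1.35
(1, 0) [ 0.5088 -0.0358  0.2744] 15.724604102242747 0.74
(0, 1) [ 0.5066 -0.0392  0.2615] 14.983022786800502 0.92
wedge [(array([ 0.469, -0.051,  0.13 ]), array([-0.0408, -0.0029])), (array([ 0.4686, -0.0472,  0.13  ]), array([-0.0401,  0.0008]))]
seal [(array([ 0.5532, -0.026 ,  0.1235]), array([ 0.047 , -0.0012])), (array([ 0.5533, -0.0226,  0.1235]), array([0.048 , 0.0021]))]
cup ((351.5, 177.5), (31.0, 35.0), 90.0) [ 0.5001 -0.2795  0.064 ]
[array([ 0.546, -0.229]), array([ 0.546, -0.332]), array([ 0.455, -0.33 ]), array([ 0.454, -0.228])]
tray ((155.838134765625, 192.55203247070312), (44.2486457824707, 80.21016693115234), 8.746161460876465) [0.4576 0.3013 0.018 ]
[array([0.349, 0.383]), array([0.588, 0.351]), array([0.568, 0.219]), array([0.329, 0.252])]
jar ((226.50003051757812, 108.50000762939453), (26.870054244995117, 26.870054244995117), 45.0) [0.7086 0.089  0.045 ]
[array([0.708, 0.146]), array([0.766, 0.089]), array([0.709, 0.032]), array([0.651, 0.089])]
paperweight ((310.9999694824219, 110.5), (57.99999237060547, 8.999998092651367), 0.0) [ 0.7106 -0.1679  0.014 ]
[array([ 0.696, -0.079]), array([ 0.724, -0.079]), array([ 0.725, -0.257]), array([ 0.697, -0.257])]
```

```bash
cat >> h.py <<'E'
BED=np.array([.5075,-.0373]); BY=0.2688
def qdown(a,lean=0,yaw=BY):
    "tool x at angle a, lean about bed x axis"
    from scipy.spatial.transform import Rotation as Ro
    X=np.array([np.cos(a),np.sin(a),0]);Z=np.array([0,0,-1.]);Y=np.cross(Z,X)
    r=Ro.from_rotvec(lean*np.array([np.cos(yaw),np.sin(yaw),0]))*Ro.from_matrix(np.stack([X,Y,Z],1))
    q=r.as_quat(); return [q[3],q[0],q[1],q[2]]
def bedpt(x,y,z):
    c,s=np.cos(BY),np.sin(BY); return np.array([BED[0]+c*x-s*y,BED[1]+s*x+c*y,.004+z])
E
python3 - <<'E'
from h import *
print(manip.tcp_to_grasp)
p=bedpt(-.0405,0,.22); print(p)
manip.move_to(p,qdown(BY+np.pi/2)); s=st(); print(np.round(s['joint_pos'],3))
c=cap('wrist'); cv2.imwrite('pics/w1.png',c['img'])
import pickle; pickle.dump(c,open('w1.pkl','wb'))
for n,l in (('wedge top',(-.0405,0,.126)),('seal top',(.048,0,.1195)),('c1',(.087,.05,.07)),('c2',(.087,-.05,.07)),('c3',(-.087,.05,.07))): print(n,proj(c,bedpt(*l)))
E
```

```text
0.0187
[ 0.46845434 -0.04805578  0.224     ]
t3.22 tcp [ 0.4685 -0.0486  0.224 ] q [ 0.     0.606  0.795 -0.   ] F [-0.5 -0.7  0.3] w 0.0853
[ 0.243  0.127 -0.365  0.    -1.079 -1.546]
wedge top [258.00909007 189.36636491]
seal top [258.25824544 293.39255581]
c1 [309.84108307 300.1581408 ]
c2 [206.96461996 300.31220433]
c3 [317.73006913 117.83044264]
```

View pics/w1.png

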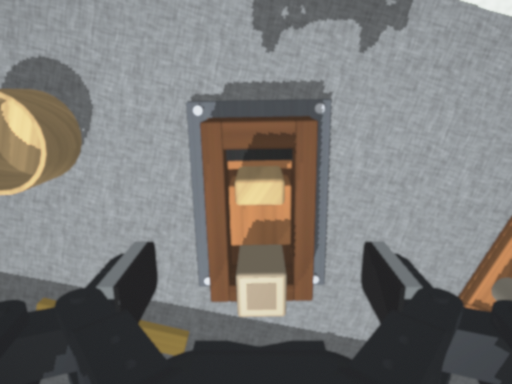

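```bash
cat > b.py <<'E'
from h import *
import h
h.BY=0.275
WX,WY=-.0405,.0015
E
python3 - <<'E'
from b import *
q=qdown(h.BY+np.pi/2,0,h.BY)
print(manip.move_l(bedpt(WX,WY,.12),.12,q), manip.move_l(bedpt(WX,WY,.081),.06,threshold=8)); st()
manip.close_gripper(); s=st(); print(s['wrist_torque'])
c=cap('wrist'); cv2.imwrite('pics/w2.png',c['img'])
c=cap('scene'); cv2.imwrite('pics/s2.png',cv2.resize(c['img'][130:290,150:350],None,fx=4,fy=3.75*1.0667))
E
```

```text
False False
t5.05 tcp [ 0.4684 -0.0468  0.085 ] q [0.    0.603 0.797 0.   ] F [-0.3  0.1  0.4] w 0.0850
t5.56 tcp [ 0.4684 -0.0473  0.0856] q [ 0.001  0.603  0.798 -0.   ] F [-0.5 -3.6  3.1] w 0.0352
[-1.38043639 -0.11555182  0.17211417]
```

View pics/w2.png

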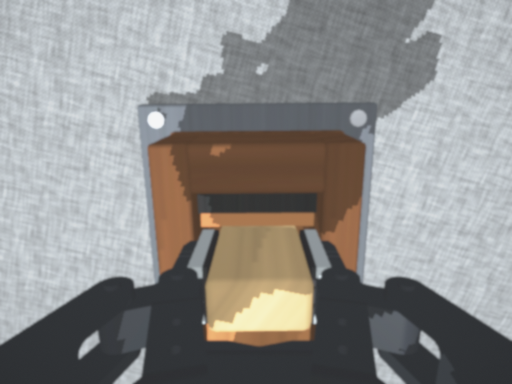

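View pics/s2.png

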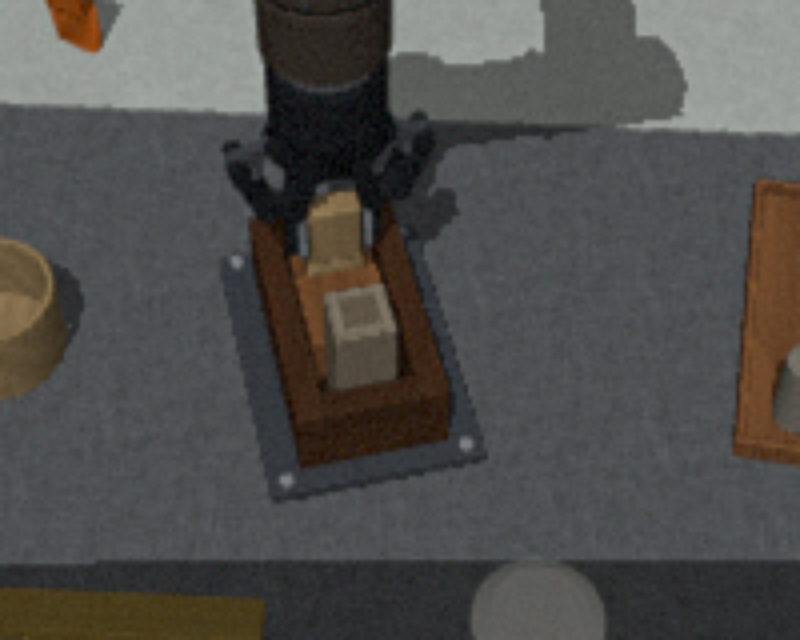

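```bash
cat > rock.py <<'E'
from b import *
import json,os,sys
from scipy.spatial.transform import Rotation as Ro
T0=np.array([.4684,-.0472,.0852]); P=bedpt(WX,WY,.048); P[:2]=T0[:2]
ax=np.array([np.cos(h.BY),np.sin(h.BY),0])
def pose(th,hh):
    r=Ro.from_rotvec(th*ax); d=T0+[0,0,hh]-P; return P+r.apply(d), qdown(h.BY+np.pi/2,th,h.BY)
def go(th,hh,v):
    p,q=pose(th,hh); manip.move_l(p,v,q)
    s=manip.get_state(); F=np.array(s['force']); 
    fx=F@ax; fy=F[:2]@[-ax[1],ax[0]]
    print('t%.2f th%5.1f h%5.2f  Fx%.1f Fy%.1f Fz%.1f M %.2f w%.4f zerr %.2f'%(s['clock'],np.degrees(th),hh*1e3,fx,fy,F[2],np.array(s['wrist_torque'])@ax,s['width'],(s['tcp_pos'][2]-p[2])*1e3)); return F[2]
E
python3 - <<'E'
from rock import *
d=np.radians
hh=0
for th,dh in [(5,0),(0,0.3),(-6,.4),(0,.4),(8,.4),(0,.5),(-10,.5),(0,.5),(10,.5)]:
    hh+=dh*1e-3; go(d(th),hh,.03)
E
```

```text
t5.93 th  5.0 h 0.00  Fx-1.6 Fy3.2 Fz7.3 M 1.34 w0.0353 zerr 0.54
t6.21 th  0.0 h 0.30  Fx-0.5 Fy-4.1 Fz1.7 M -1.79 w0.0355 zerr 0.16
t6.53 th -6.0 h 0.70  Fx0.2 Fy-6.2 Fz0.9 M -2.10 w0.0351 zerr 0.06
t6.86 th  0.0 h 1.10  Fx-1.8 Fy4.3 Fz4.5 M 1.78 w0.0352 zerr -0.07
t7.21 th  8.0 h 1.50  Fx-0.7 Fy7.7 Fz6.3 M 2.61 w0.0352 zerr 0.29
t7.56 th  0.0 h 2.00  Fx-1.0 Fy-2.8 Fz0.3 M -1.20 w0.0355 zerr -0.14
t8.01 th-10.0 h 2.50  Fx-0.8 Fy-2.1 Fz3.2 M -0.70 w0.0356 zerr 0.08
t8.47 th  0.0 h 3.00  Fx-1.1 Fy4.0 Fz4.0 M 2.03 w0.0353 zerr -0.15
t8.87 th 10.0 h 3.50  Fx-0.4 Fy6.1 Fz6.6 M 2.33 w0.0353 zerr 0.32
```

Run:
```python
from rock import *
d=np.radians
hh=3.5e-3; fz=0
for th in [0,-10,0,10]*5:
    if fz>-10: hh+=.6e-3
    fz=go(d(th),hh,.035)
go(0,hh,.035)
print(hh)
c=cap('scene'); cv2.imwrite('pics/s3.png',cv2.resize(c['img'][130:290,150:350],None,fx=4,fy=4))
c=cap('wrist'); cv2.imwrite('pics/w3.png',c['img'])
```

```text
t9.27 th  0.0 h 4.10  Fx0.3 Fy-2.0 Fz1.2 M -1.07 w0.0352 zerr -0.12
t9.72 th-10.0 h 4.70  Fx0.2 Fy-2.5 Fz1.4 M -0.78 w0.0351 zerr 0.09
t10.17 th  0.0 h 5.30  Fx-2.1 Fy5.3 Fz4.1 M 2.19 w0.0355 zerr -0.17
t10.57 th 10.0 h 5.90  Fx-0.6 Fy7.4 Fz5.6 M 2.51 w0.0354 zerr 0.27
t10.97 th  0.0 h 6.50  Fx-0.8 Fy-2.2 Fz0.5 M -1.07 w0.0356 zerr -0.13
t11.42 th-10.0 h 7.10  Fx0.5 Fy-3.6 Fz1.4 M -1.01 w0.0356 zerr 0.10
t11.87 th  0.0 h 7.70  Fx-0.7 Fy5.4 Fz4.0 M 2.16 w0.0356 zerr -0.18
t12.27 th 10.0 h 8.30  Fx-0.6 Fy8.1 Fz6.1 M 2.52 w0.0354 zerr 0.26
t12.67 th  0.0 h 8.90  Fx-0.9 Fy-2.7 Fz0.1 M -1.17 w0.0354 zerr -0.15
t13.12 th-10.0 h 9.50  Fx0.0 Fy-4.2 Fz1.1 M -0.99 w0.0356 zerr 0.14
t13.57 th  0.0 h10.10  Fx-1.3 Fy5.6 Fz2.0 M 2.20 w0.0350 zerr -0.20
t13.97 th 10.0 h10.70  Fx-0.5 Fy7.4 Fz6.8 M 2.54 w0.0357 zerr 0.28
t14.37 th  0.0 h11.30  Fx0.0 Fy-2.6 Fz0.7 M -1.09 w0.0350 zerr -0.16
t14.81 th-10.0 h11.90  Fx-0.5 Fy-4.3 Fz2.1 M -1.15 w0.0355 zerr 0.16
t15.25 th  0.0 h12.50  Fx-1.2 Fy5.9 Fz3.3 M 2.34 w0.0354 zerr -0.20
t15.65 th 10.0 h13.10  Fx-1.6 Fy8.1 Fz5.5 M 2.59 w0.0356 zerr 0.28
t16.05 th  0.0 h13.70  Fx-1.1 Fy-3.1 Fz0.3 M -1.17 w0.0351 zerr -0.10
t16.49 th-10.0 h14.30  Fx0.3 Fy-3.7 Fz2.4 M -1.20 w0.0348 zerr 0.17
t16.93 th  0.0 h14.90  Fx-1.0 Fy6.8 Fz1.9 M 2.25 w0.0352 zerr -0.20
t17.32 th 10.0 h15.50  Fx-0.7 Fy8.4 Fz6.6 M 2.76 w0.0354 zerr 0.31
t17.72 th  0.0 h15.50  Fx-0.9 Fy-3.0 Fz1.2 M -1.35 w0.0356 zerr 0.05
0.015499999999999998
```

View pics/s3.png

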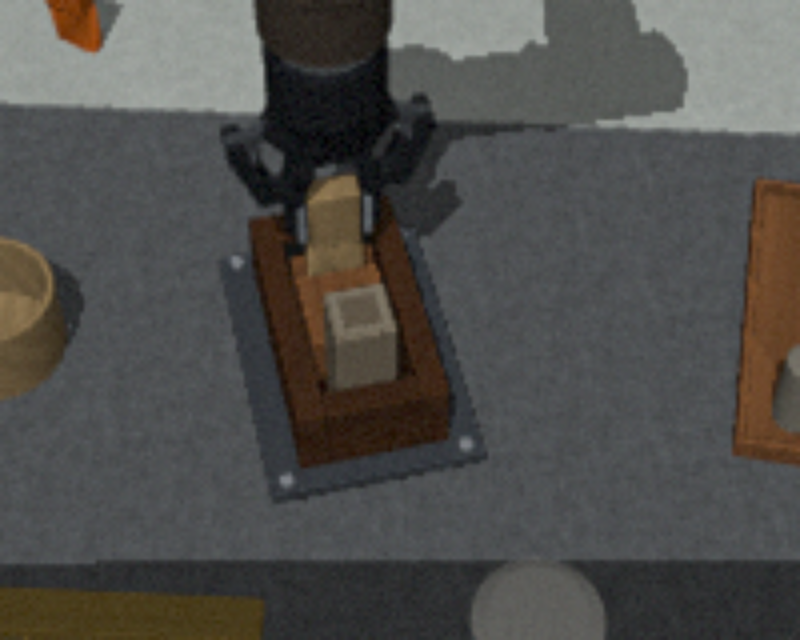

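View pics/w3.png

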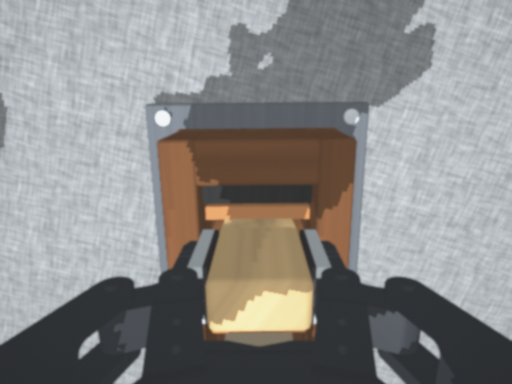

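Run:
```python
from rock import *
d=np.radians
hh=15.5e-3; fz=0
for th in [-9,0,9,0]*4:
    if fz>-10: hh+=.75e-3
    fz=go(d(th),hh,.05)
print(hh)
p,q=pose(0,hh+.020); print(manip.move_l(p,.04,threshold=15)); st()
c=cap('scene'); cv2.imwrite('pics/s4.png',cv2.resize(c['img'][130:290,150:350],None,fx=4,fy=4))
```

```text
t18.23 th -9.0 h16.25  Fx0.1 Fy-6.2 Fz1.2 M -1.74 w0.0356 zerr 0.14
t18.63 th  0.0 h17.00  Fx-2.5 Fy7.6 Fz2.4 M 2.36 w0.0353 zerr -0.28
t19.01 th  9.0 h17.75  Fx-1.4 Fy9.4 Fz5.1 M 2.89 w0.0354 zerr 0.17
t19.38 th  0.0 h18.50  Fx-0.8 Fy-3.3 Fz-0.8 M -1.27 w0.0353 zerr -0.22
t19.78 th -9.0 h19.25  Fx-0.3 Fy-5.0 Fz-0.5 M -1.71 w0.0356 zerr 0.13
t20.19 th  0.0 h20.00  Fx-2.2 Fy7.4 Fz0.4 M 2.37 w0.0351 zerr -0.28
t20.56 th  9.0 h20.75  Fx-0.8 Fy8.7 Fz4.5 M 2.97 w0.0353 zerr 0.19
t20.93 th  0.0 h21.50  Fx-0.6 Fy-2.6 Fz-1.5 M -1.26 w0.0351 zerr -0.17
t21.33 th -9.0 h22.25  Fx-1.0 Fy-6.4 Fz-0.2 M -1.69 w0.0352 zerr 0.22
t21.74 th  0.0 h23.00  Fx-2.3 Fy6.7 Fz0.5 M 2.39 w0.0354 zerr -0.26
t22.11 th  9.0 h23.75  Fx-1.5 Fy8.1 Fz4.1 M 2.69 w0.0350 zerr 0.16
t22.48 th  0.0 h24.50  Fx-0.7 Fy-4.2 Fz-1.9 M -1.09 w0.0353 zerr -0.14
t22.88 th -9.0 h25.25  Fx-0.6 Fy-5.1 Fz0.1 M -1.53 w0.0354 zerr 0.23
t23.27 th  0.0 h26.00  Fx-1.5 Fy6.7 Fz1.8 M 2.38 w0.0353 zerr -0.22
t23.64 th  9.0 h26.75  Fx-1.9 Fy6.7 Fz3.3 M 2.31 w0.0352 zerr 0.06
t24.01 th  0.0 h27.50  Fx-1.0 Fy-2.3 Fz-1.3 M -0.92 w0.0351 zerr -0.10
0.02750000000000001
False
t24.66 tcp [ 0.4686 -0.0471  0.133 ] q [0.    0.604 0.797 0.   ] F [-0.1  0.3 -1.1] w 0.0352
```

View pics/s4.png

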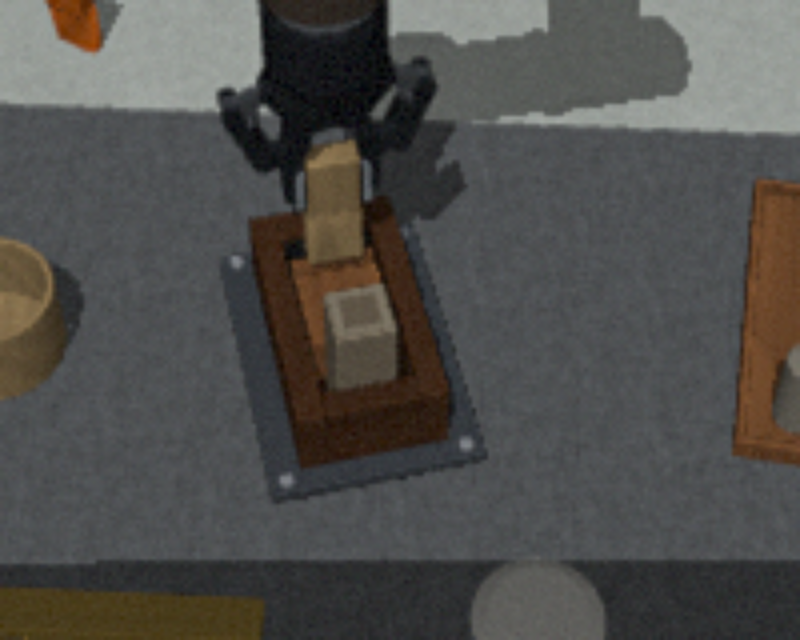

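Run:
```python
from b import *
import pickle
D=pickle.load(open('d0.pkl','rb'))
C=np.array([.4985,-.284])
out=[]
for k,o in (('top',(325,150)),('scene',(120,178))):
    im=D[k]['img'][o[1]:o[1]+60,o[0]:o[0]+60]; z=cv2.resize(im,None,fx=6,fy=6,interpolation=0)
    for r,h in ((.047,.064),(.042,.064),(.047,0.004)):
        pts=[(proj(D[k],[C[0]+r*np.cos(t),C[1]+r*np.sin(t),.004+h])-o+.5)*6 for t in np.linspace(0,2*np.pi,40)]
        cv2.polylines(z,[np.int32(pts)],True,(0,255,0),1)
    out.append(z)
T=np.array([.457,.3013]); 
for k,o in (('top',(122,143)),('scene',(322,168))):
    im=D[k]['img'][o[1]:o[1]+100,o[0]:o[0]+70]; z=cv2.resize(im,None,fx=3.6,fy=3.6,interpolation=0)
    a=np.radians(-7.8)
    for s in (0,1):
      for hx,hy,h in ((.12,.065,.018),(.12,.065,0)):
        pts=[(proj(D[k],[T[0]+np.cos(a)*x-np.sin(a)*y,T[1]+np.sin(a)*x+np.cos(a)*y,h+.004])-o+.5)*3.6 for x,y in ((-hx,-hy),(hx,-hy),(hx,hy),(-hx,hy))]
        cv2.polylines(z,[np.int32(pts)],True,(0,255,0) if h else (255,0,0),1)
    out.append(cv2.copyMakeBorder(z,0,0,0,360-z.shape[1],0)[:360])
cv2.imwrite('pics/ov.png',cv2.resize(np.vstack([np.hstack(out[:2]),np.hstack(out[2:])]),(600,600)))
```

```text
(no output)
```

View pics/ov.png

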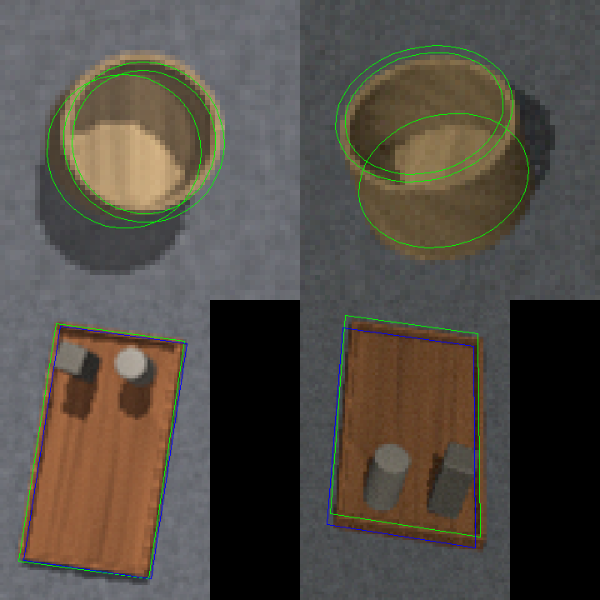

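Run:
```python
from b import *
s=st(); p=np.array(s['tcp_pos']); p[2]=.17; manip.move_l(p,.15)
manip.move_l([.4997,-.2832,.17],.25,qdown(h.BY+np.pi/2,0,h.BY)); st()
manip.move_l([.4997,-.2832,.13],.15)
c=cap('wrist'); cv2.imwrite('pics/w5.png',c['img'])
c=cap('scene'); cv2.imwrite('pics/s5.png',cv2.resize(c['img'][130:290,80:280],None,fx=4,fy=4))
```

```text
t24.71 tcp [ 0.4684 -0.0472  0.1328] q [0.    0.604 0.797 0.   ] F [ 0.   0.2 -1.2] w 0.0351
t26.21 tcp [ 0.4993 -0.2823  0.1695] q [-0.001  0.603  0.798 -0.   ] F [-0.9 -0.3 -0.5] w 0.0352
```

View pics/w5.png

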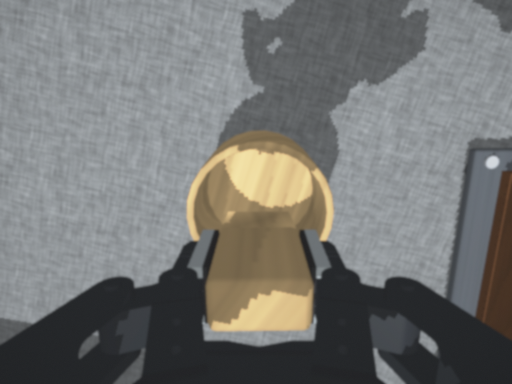

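View pics/s5.png

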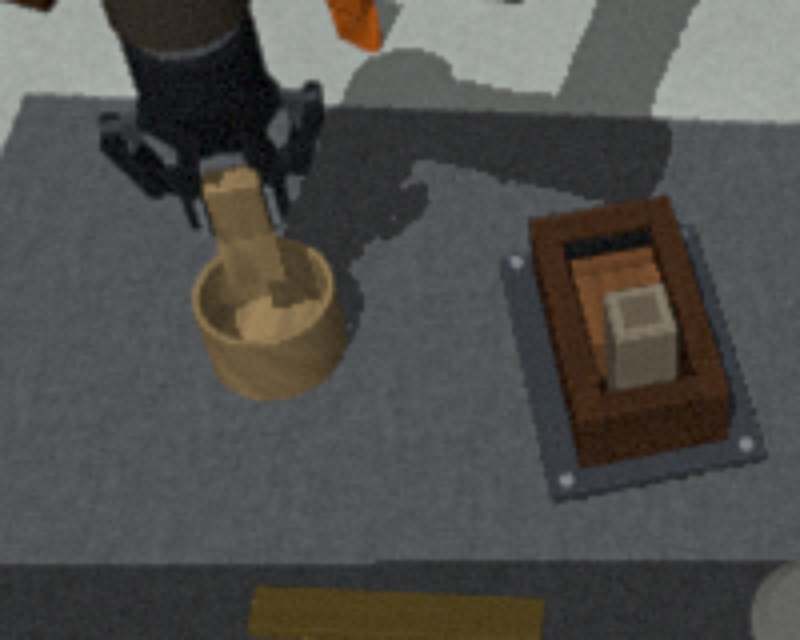

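Run:
```python
from b import *
print(manip.move_l([.4997,-.2832,.0745],.08,threshold=6)); st()
manip.release(); st(); manip.wait(.2)
manip.move_l([.4997,-.2832,.18],.15); st()
c=cap('wrist'); cv2.imwrite('pics/w6.png',c['img'])
c=cap('scene'); cv2.imwrite('pics/s6.png',cv2.resize(c['img'][130:290,80:280],None,fx=4,fy=4))
```

```text
False
t27.57 tcp [ 0.5001 -0.2834  0.0749] q [0.    0.603 0.797 0.   ] F [ 0.2 -0.8 -0.6] w 0.0351
t28.12 tcp [ 0.4997 -0.2832  0.0746] q [0.    0.604 0.797 0.   ] F [ 0.5  0.3 -0.2] w 0.0852
t29.17 tcp [ 0.499  -0.2829  0.179 ] q [-0.001  0.604  0.797 -0.   ] F [ 0.2 -0.2 -1.2] w 0.0855
```

View pics/w6.png

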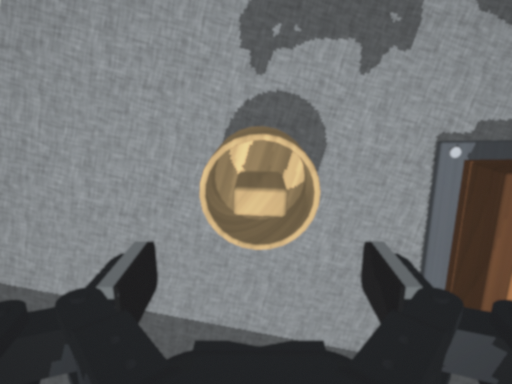

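View pics/s6.png

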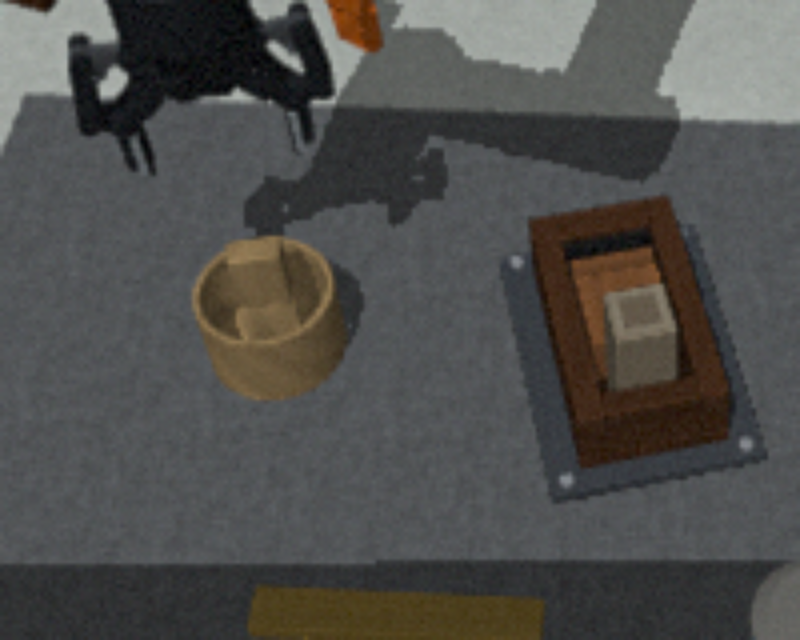

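Run:
```python
from b import *
q=qdown(h.BY+np.pi/2,0,h.BY)
manip.move_l(bedpt(.048,.0015,.18),.3,q)
c=cap('wrist'); cv2.imwrite('pics/w7.png',c['img']); print(proj(c,bedpt(.048,.0015,.1195)))
print(manip.move_l(bedpt(.048,.0015,.079),.1,threshold=8)); st()
manip.close_gripper(); st()
c=cap('wrist'); cv2.imwrite('pics/w8.png',c['img'])
```

```text
[258.09787458 205.01614417]
False
t31.51 tcp [ 0.5538 -0.0228  0.0837] q [0.001 0.603 0.797 0.001] F [ 0.2 -0.6  0.3] w 0.0856
t31.99 tcp [ 0.5534 -0.0229  0.0835] q [0.    0.603 0.797 0.   ] F [-1.1  0.3  3.7] w 0.0392
```

View pics/w7.png

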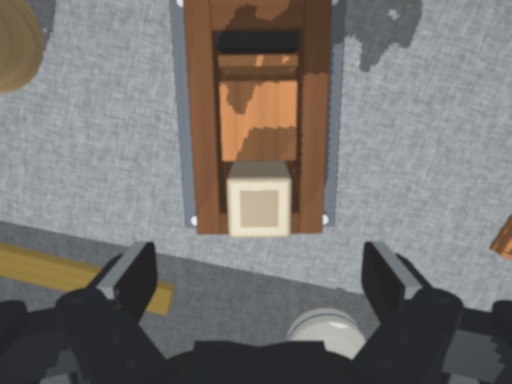

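View pics/w8.png

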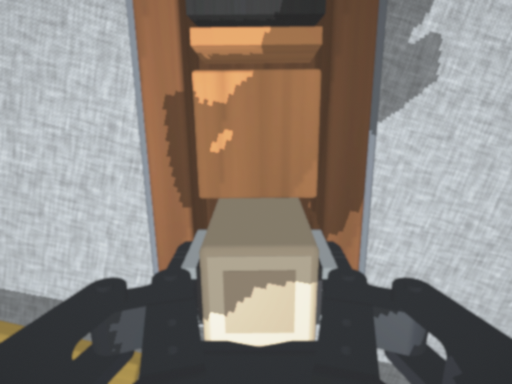

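Run:
```python
from b import *
p=bedpt(.048,.0015,.079)
r=manip.move_l(p+[0,0,.012],.04,threshold=14); st(); print(r)
if not r:
    manip.move_l(p+[0,0,.085],.12); st()
    c=cap('scene'); cv2.imwrite('pics/s9.png',cv2.resize(c['img'][130:290,180:380],None,fx=4,fy=4))
```

```text
t32.49 tcp [ 0.5529 -0.0228  0.0948] q [-0.     0.604  0.797 -0.   ] F [-0.2 -0.1 -4.5] w 0.0397
False
t33.25 tcp [ 0.5525 -0.0228  0.1671] q [-0.001  0.604  0.797 -0.001] F [-1.3 -0.8 -4.2] w 0.0396
```

View pics/s9.png

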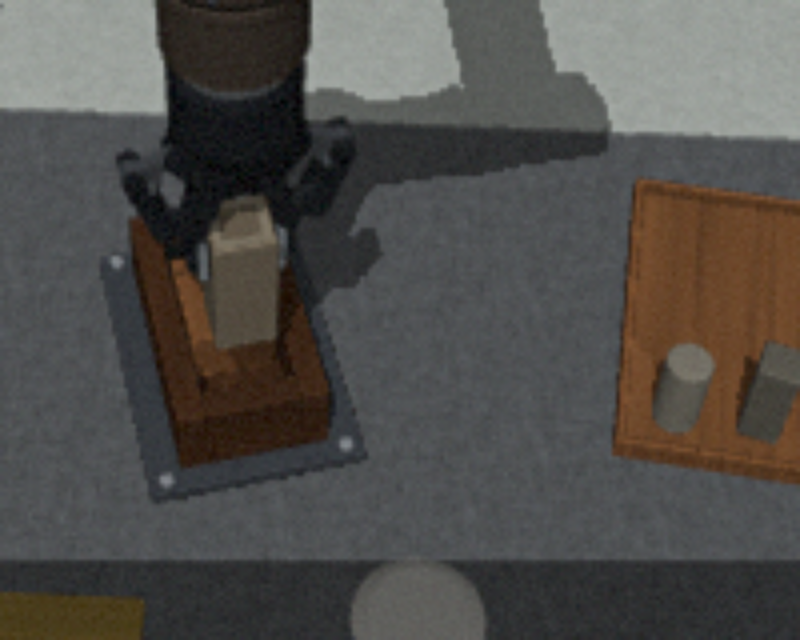

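Run:
```python
from b import *
a=np.radians(-7.8); t=np.array([.459,.303])-.05*np.array([np.cos(a),np.sin(a)]); print(t)
q=qdown(a+np.pi/2)
manip.move_l([*t,.167],.2,q); st()
manip.move_l([*t,.085],.12); manip.wait(.2); st()
c=cap('wrist'); cv2.imwrite('pics/w10.png',c['img'])
c=cap('scene'); cv2.imwrite('pics/s10.png',cv2.resize(c['img'][130:290,270:470],None,fx=4,fy=4))
```

```text
[0.40946261 0.30978578]
t35.26 tcp [0.4095 0.3092 0.167 ] q [ 0.     0.754  0.657 -0.   ] F [-0.7 -0.3 -3.3] w 0.0395
t36.29 tcp [0.4098 0.3102 0.0859] q [-0.     0.754  0.657  0.001] F [ 0.6  0.9 -3.7] w 0.0395
```

View pics/s10.png

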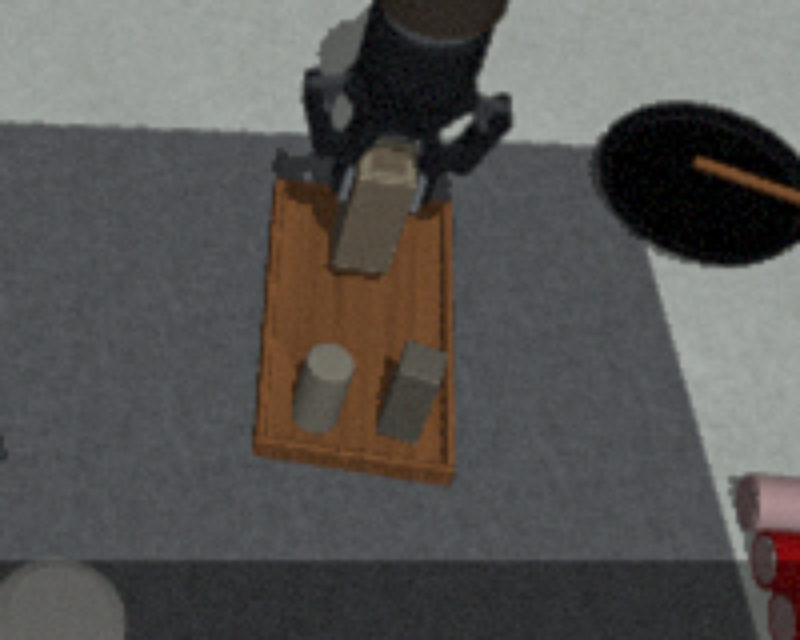

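View pics/w10.png

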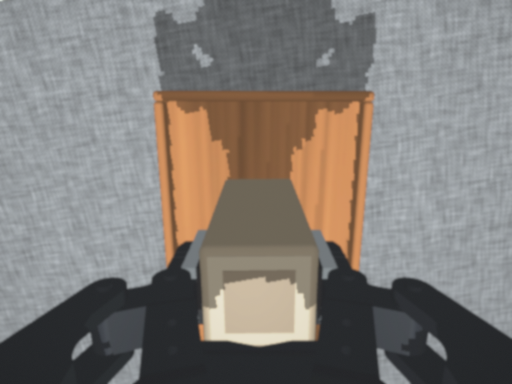

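Seal is centred over the empty half of the tray. Setting it down gently until contact.

Run:
```python
from b import *
s=st(); p=np.array(s['tcp_pos']); p=np.array([.40946,.30979,.085])
manip.move_l([p[0],p[1],.069],.05); manip.wait(.1)
z=.069; s=st(); f0=s['force'][2]
while z>.057:
    z-=.001; manip.move_l([p[0],p[1],z],.02); manip.wait(.08); f=manip.get_state()['force'][2]; print(round(z,4),round(f,2),end='; ')
    if f-f0>3: break
st()
```

```text
t36.39 tcp [0.4096 0.3101 0.0856] q [-0.     0.754  0.657  0.001] F [ 0.1 -0.2 -4. ] w 0.0396
t36.96 tcp [0.4096 0.3099 0.069 ] q [0.    0.754 0.657 0.   ] F [-0.   0.2 -4.1] w 0.0396
0.068 -3.99; 0.067 -4.52; 0.066 -3.76; 0.065 -4.12; 0.064 3.23; t38.62 tcp [0.4097 0.3099 0.0645] q [0.    0.753 0.657 0.   ] F [-1.1 -1.3  3.2] w 0.0397
```

Run:
```python
from b import *
manip.release(); st(); manip.wait(.2)
manip.move_l([.40946,.30979,.21],.15); st()
c=cap('wrist'); cv2.imwrite('pics/w11.png',c['img'])
import pickle
c=cap('top'); cv2.imwrite('pics/t11.png',cv2.resize(c['img'][85:300,120:380],None,fx=2.75,fy=2.75))
c=cap('scene'); cv2.imwrite('pics/s11.png',cv2.resize(c['img'][100:320,110:400],None,fx=2.7,fy=2.7))
```

```text
t39.14 tcp [0.4095 0.3099 0.064 ] q [-0.     0.754  0.657  0.   ] F [-0.3 -0.4  0. ] w 0.0851
t40.47 tcp [0.409  0.3093 0.209 ] q [ 0.     0.754  0.657 -0.001] F [ 0.4 -1.2 -0.1] w 0.0853
```

View pics/s11.png

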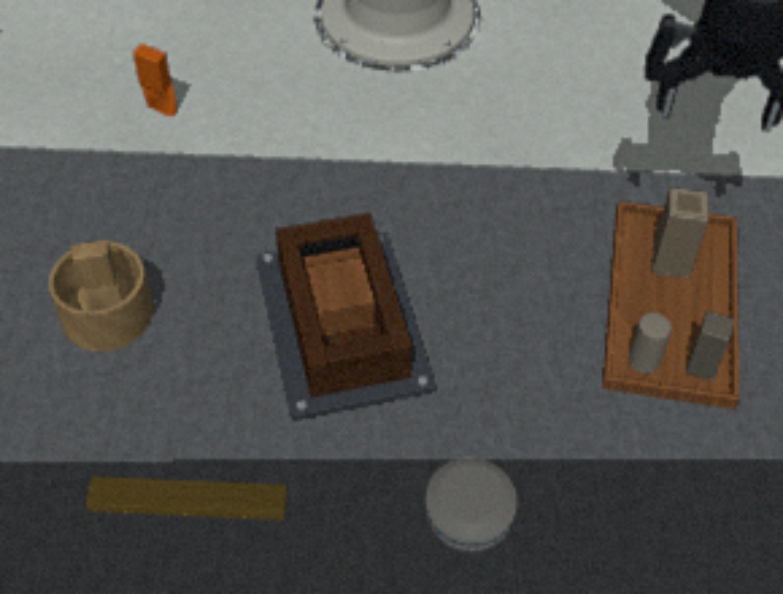

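View pics/w11.png

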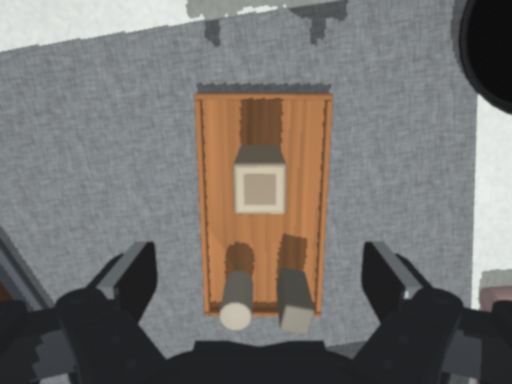

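View pics/t11.png

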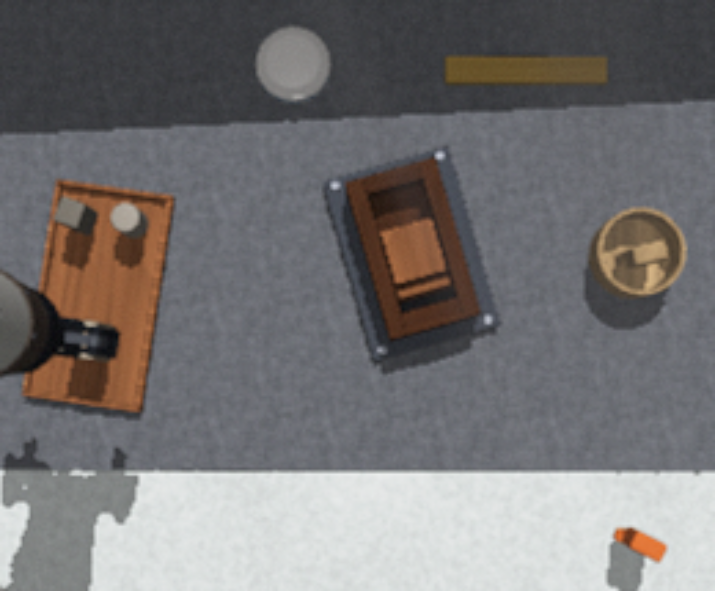

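Everything is in place: the wedge is tip down in the cup (about (95,275) in the scene crop). The seal stands upright in the tray at (685,235). The bed, the finished seals, the jar and the paperweight show the same positions as at the start.

Run:
```python
from h import *
manip.job_done(); st()
```

```text
the job is handed in; nothing more can be done
the job is handed in; nothing more can be done
```

The job is done and handed in at about 40.5 s of the 70 s allowed; no verdict was reported.

- **Wedge:** I gripped it across its width and rocked it up to ±10° about the bed's x axis, easing it up 27.5 mm. I saw no sustained upward pull: the strongest reading was 2 N. It then came out straight. I let it drop roughly 15 mm into the cup, because the open fingers would not fit inside the rim. The last pictures show it tip down in the upright cup.
- **Seal:** I lifted it out without any catch. I lowered it in 1 mm steps until it touched the tray floor at the predicted height, then released it. The last wrist and scene pictures show it standing upright in the empty half of the tray.
- **Everything else:** By eye, the bed, finished seals, jar, paperweight and orange look-alike sit at the same pixels in the top and scene pictures as at the start. The arm was clear of everything when I handed in.

No check failed. The first cup estimate was about 5 mm off in x when I overlaid it on the images, and I corrected it before placing the wedge. My final checks were by picture only, so the wedge tip's exact height in the cup and the seal's exact tilt were not measured.

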